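# Set a chassis pin with the spring pin setter

### The arm

A 6-joint arm with a two-finger parallel gripper is mounted at the origin on the work surface. World frame = base frame: x ahead of the robot, y to its left, z up, the work surface at z = 0. Lengths are in m, angles in rad, forces in N, time in s.
With the tool pointing down it reaches from about 0.275 to 0.825 m from the base axis. Payload 5.2 kg.
Tool frame: the origin (TCP) lies between the finger pads; the fingertips stand 14 mm ahead of it and the grasp point (between the pads) lies 5 mm behind it; y points along the fingers, z is the direction in which the jaws open and shut, and the axes are right-handed (so a half turn about y gives the same grasp; the last joint's range is limited). The gripper opens to 93 mm and grips with 3 to 60 N. Pads are 15 mm wide; open, the fingers measure 128 mm over their backs; the gripper's body (75 mm by 188 mm) begins 65 mm behind the grasp point.
Start: joints at [-1.497, 0.259, 1.535, -0, 1.348, -0.203], TCP at [0.15, -0.529, 0.233] pointing down, gripper open.
Joint ranges: [-3.14, 3.14], [-0.91, 2.08], [0.19, 2.58], [-1.22, 4.36], [0.22, 2.71], [-3.12, 3.12]. Speed limits (rad/s): [2.57, 2.57, 3.14, 3.14, 3.14, 3.14].

### API

Orientations are given as a unit quaternion [x, y, z, w].
In Python, from bench import ctrl gives the robot as it stands. The module is installed in compiled form; this text tells all that it offers.
- The arm moves only by the tool drive_tool, never from a script. Its argument "series" is a list of rows, each a list of 3 entries, a list of its own where there are three numbers: the opening, from -1 (shut) to 1 (fully open), so that 0 is half open, then the shift along the tool's x, y, z in cm, then the turn, a rotation vector about the tool's x, y, z in degrees. In form: [[gripper, [dx, dy, dz], [ax, ay, az]], ...]. A call has exactly 8 rows; each row shifts and turns the commanded pose from where the row before left it, along the tool's axes as they then stand; what a row does not reach is not made up. A row lasts 1/8 s, in which the tool goes at most 62.5 mm and 10.7 degrees, less where a joint would pass 70% of its speed; a pose out of reach is approached as far as the arm can. A call is refused whole if a number of a shift passes 6.25 or a number of a turn 10.7, either way. A call with a gripper value outside its range is refused whole. The fingers move at their own pace and stop on an object; "force" is the grip in N (left out, the last holds). Time passes only in rows, so rows that do not move let the fingers close, or fill a call up. It gives the time, the measured TCP pose, the force and the opening at its end, in the units of the state.
- ctrl.get_state(): the state, without advancing time (a new reading comes with each control period).
- ctrl.get_image(name): name is "scene" or "top" or "wrist"; returns (picture, depth): 400x640x3 uint8, red, green, blue; 400x640 float32, m along the optical axis (not along the pixel's ray), 0 where there is no reading.
- ctrl.get_calibration(name): a dict with "fx", "fy", "cx", "cy" (pixels), "R" (3x3) and "t" (3): a world point X has camera coordinates R X + t. Camera axes: x right, y down, z forward; pixel columns grow to the right and rows downward; lengths in m; the calibration is good to about 2 mm. A picture is of the moment at which its call begins: read the wrist's pose just before it. get_calibration takes no time and is no camera call; for the wrist camera it gives the pose at the moment of the call.
- ctrl.finish_job(): hands the job in, once; it reports no verdict.
The state is a dict: "clock": time; "joint_pos": joint angles; "joint_vel": joint speeds; "joint_efforts": joint torques, N m; "tcp_pos": TCP position; "tcp_rot": TCP orientation; "contact_force": force on the tool from outside, world axes, zero at the start; "moment": the same for the moment, N m; "width": opening from 0.0 (shut) to 1.0 (fully open).
Only numpy, scipy, OpenCV 4.12 (cv2) and the standard library are available. Lean on these libraries where they do the work, as an engineer would, in place of code of your own. Each camera call takes 0.05 s, during which the arm holds its last target.

### The job

Set the brass pin in the clamped bracket with the spring pin setter: draw its upright black handle back gently until the sear catches, without hauling it hard into the rubber stop just behind the catch, and take your hand off so that it stays cocked on its own for a second. Then press the trip plate down to fire it, so that the pin is driven fully home; leave the handle forward at rest, the trip plate up, and the other things on the bench where they are.

Things in the scene. Friction and masses are not known exactly. Their poses are not given: they have to be found in the camera images.
- setter: Bench spring pin setter, fixed: steel base plate 335 x 90 x 12 mm, grey and aluminium housing 64 mm wide, flat on top 62 mm above the table. Origin: on the table under the handle's rest place. Its x axis is the striking axis: bracket at +x (face at x = 106 mm, 68 mm high), handle drawn towards -x, trip plate at -x; z up.
- handle (a point): Centre of the draw handle, an upright round black bar, 18 mm in diameter, 49 mm tall (66 to 115 mm above the table; this point at 92 mm). It stands in a slot of the housing's top and slides with the striker; at rest above the setter's origin. Above the housing it stands free 120 mm towards the trip plate and 100 mm towards the bracket.
- striker (a joint): How far the striker and its handle are drawn back towards the setter's -x, in m; 0 at rest, where the spring is slack. The spring pulls forward with 0.35 N per mm of draw. Caught by the sear, it stays back by itself and the handle, eased forward about 2 mm, bears no more load; let go short of the catch, it flies forward and hits the pin.
- trip_top (a point): Centre of the top face of the trip plate, a steel plate 30 mm (along the setter's x) x 36 mm, at x = -140 mm on the setter, 80 mm above the table at rest; sprung upwards. Pressed down 4 to 9 mm with about 5 to 9 N it lowers the sear and fires the striker; it bottoms at 9 mm.
- pin (a joint): How far the brass pin has been driven towards the setter's +x, in m: 6 mm is fully home (head flush with the bracket), at the start 0 to 1 mm. It sits tight (about 6 N of friction) and is to be driven by the striker's blow.
- pin_head (a point): Centre of the end face of the brass pin, 8 mm in diameter, on the striking axis 45 mm above the table; at the start it stands 5 to 6 mm proud of the bracket face, in front of the striker's nose.
- meter: Yellow multimeter 140 x 75 x 34 mm lying beside the setter (bystander); origin under its centre.
- driver: Screwdriver lying beside the setter (bystander); origin under its middle.
- spare_bracket: Spare aluminium angle bracket 34 x 66 x 50 mm beyond the setter's nose (bystander); origin under its centre.
- tape: Roll of black tape 90 mm across, 20 mm high (bystander); origin under its centre.
- rear_cover: Black plastic rear cover 110 x 160 x 22 mm (bystander); origin under its centre.
- screw_tray: White two-part tray 100 x 140 x 30 mm (bystander); origin under its centre.
- adapter: White power adapter 90 x 50 x 32 mm (bystander); origin under its centre.
- rear_top (a point): Point on the rear housing's top, x = -100 mm on the setter. Hidden inside, the sear catches at 28 to 46 mm of draw, different each time, not to be seen. Riding over it adds up to 2 to 5 N in the last 20 mm or so before the catch; then this drops (the click). A rubber stop begins 2 mm past the catch: 6 N per mm on top of the spring; more than 24 N on it spoils it.

How it is judged:
By the outcome, as a careful person would: the job done as asked, in the order asked, and still so for the second after the job is handed in, with the robot touching nothing.
It also fails if it takes over 72 s, if anything falls off the work surface, if the arm or the gripper's body presses on something with over 40 N, if the wrist force passes 120 N, or if a joint passes its speed limit or range.

## Working session

There is one attempt and no reset: what is moved stays moved. The work goes in short steps, Python scripts to look and compute and a tool call to move; the robot and the scene stay as the last step left them, time stands still between calls to the robot, and variables do not carry over. Pictures are saved under pics/ and viewed, and the job is handed in when it is done.

Besides the shell and the picture viewer there is one more tool, called after ">>>" as name([rows], argument=value, ...), one row to a line, values as JSON. drive_tool: Moves the arm, as the interface text tells. Its arguments: {"type":"object","properties":{"series":{"type":"array","items":{"type":"array"}},"force":{"type":"number"}},"required":["series"]}

```bash
mkdir -p pics; cat > h.py <<'E'
import numpy as np, cv2
from bench import ctrl
def snap(n,f):
    c=ctrl.get_calibration(n); im,d=ctrl.get_image(n)
    cv2.imwrite(f'pics/{f}.png',im[:,:,::-1]); np.savez(f'{f}.npz',im=im,d=d,**{k:np.array(v) for k,v in c.items()})
    return c,im,d
def ray(c,u,v):
    R=np.array(c['R']);t=np.array(c['t']);o=-R.T@t
    return o,R.T@np.array([(u-c['cx'])/c['fx'],(v-c['cy'])/c['fy'],1])
def onz(c,u,v,z):
    o,r=ray(c,u,v); return o+r*(z-o[2])/r[2]
def dep(c,d,u,v):
    o,r=ray(c,u,v); return o+r*d[int(v),int(u)]
E
python3 - <<'E'
from h import *
np.set_printoptions(precision=4,suppress=True)
s=ctrl.get_state(); print(s)
for n in ['scene','top','wrist']:
    c,im,d=snap(n,n+'0'); print(n,c)
print(ctrl.get_state()['clock'])
E
```

```text
{'clock': 0.0, 'joint_pos': array([-1.4968,  0.2593,  1.536 ,  0.    ,  1.348 , -0.2028]), 'joint_vel': array([0.0006, 0.0007, 0.0001, 0.0001, 0.0002, 0.0008]), 'joint_efforts': array([  0.0002, -43.7312, -28.4003,   0.0721,   0.0414,  -0.0002]), 'tcp_pos': array([ 0.1503, -0.5285,  0.2319]), 'tcp_rot': array([-0.0975,  0.701 , -0.6997,  0.0976]), 'contact_force': array([-0.1849, -0.4827,  0.071 ]), 'moment': array([-0.0326,  0.0756,  0.0373]), 'width': 1.000961896093282}
scene {'fx': 450.82690528285565, 'fy': 450.82690528285565, 'cx': 313.8019430700011, 'cy': 192.43349057261852, 'R': array([[-0.6107,  0.7918,  0.0039],
       [ 0.6858,  0.5314, -0.4974],
       [-0.3959, -0.3011, -0.8675]]), 't': array([ 0.2624, -0.3368,  1.8516])}
top {'fx': 498.37298921253426, 'fy': 498.37298921253426, 'cx': 324.17406987591295, 'cy': 204.29587394655525, 'R': array([[-0.0139, -0.9998,  0.0115],
       [-0.9977,  0.0131, -0.0658],
       [ 0.0656, -0.0124, -0.9978]]), 't': array([0.0432, 0.5285, 1.4272])}
wrist {'fx': 298.4978941538671, 'fy': 298.4978941538671, 'cx': 320.8131988151737, 'cy': 202.7452270107868, 'R': array([[ 0.2736, -0.9618, -0.001 ],
       [-0.9186, -0.2616,  0.2962],
       [-0.2852, -0.0802, -0.9551]]), 't': array([-0.5492, -0.0346,  0.3922])}
0.15
```

View pics/scene0.png

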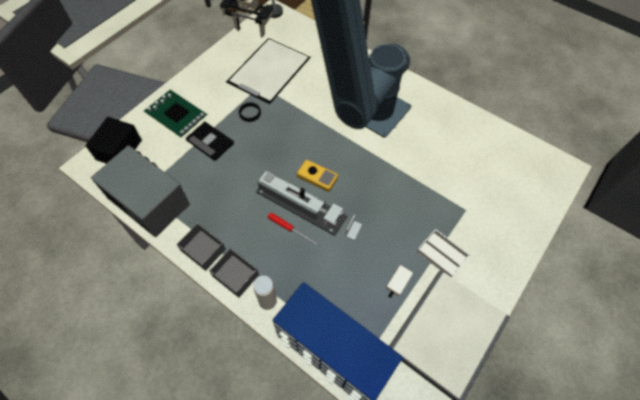

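View pics/top0.png

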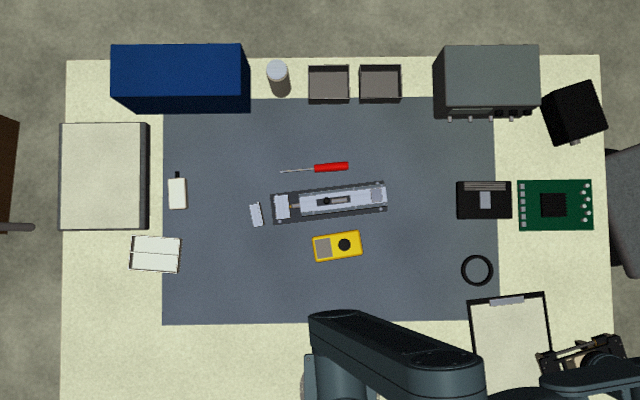

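View pics/wrist0.png

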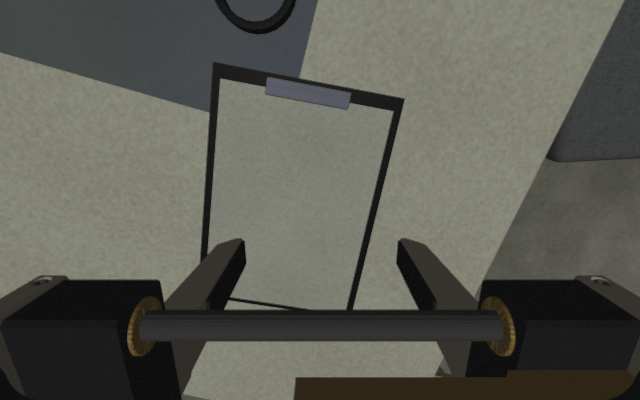

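The setter lies across the middle of the top view: bracket near px (281,207), handle near (331,201) and the trip end near (380,193). The meter is at (337,246) and the driver at (315,168). Next I zoom in and take first positions.

```bash
python3 - <<'E'
from h import *
im=cv2.imread('pics/top0.png')
cv2.imwrite('pics/top0z.png',cv2.resize(im[150:275,240:400],None,fx=5,fy=4.8*1.0,interpolation=cv2.INTER_CUBIC))
im=cv2.imread('pics/scene0.png')
cv2.imwrite('pics/scene0z.png',cv2.resize(im[150:260,240:380],None,fx=5,fy=5,interpolation=cv2.INTER_CUBIC))
E
```

```text
(no output)
```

View pics/top0z.png

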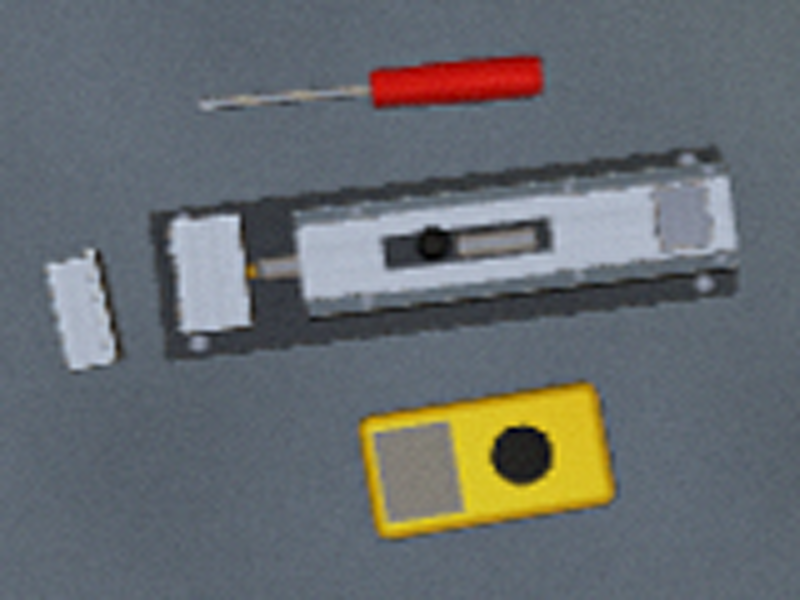

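View pics/scene0z.png

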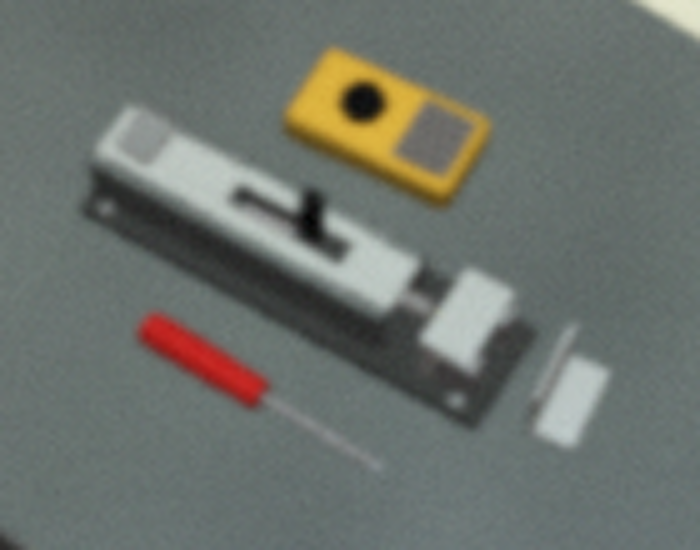

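The handle top is at top px (326.4,200), the trip plate at (376.8,195.4) and the base plate corners are clearly visible. Casting rays now.

```bash
python3 - <<'E'
from h import *
np.set_printoptions(precision=4,suppress=True)
L=lambda f:dict(np.load(f+'.npz'))
t=L('top0');s=L('scene0')
tu=lambda x,y:(240+x/5,150+y/4.8)
su=lambda x,y:(240+x/5,150+y/5)
def two(a,b):
    o1,r1=ray(t,*a);o2,r2=ray(s,*b)
    A=np.stack([r1,-r2],1);k=np.linalg.lstsq(A,o2-o1,rcond=None)[0]
    p,q=o1+k[0]*r1,o2+k[1]*r2;return (p+q)/2,np.linalg.norm(p-q)
print('handle top2', two(tu(432,238),su(314,195)))
print('handle z115',onz(t,*tu(432,238),.115), onz(s,*su(314,195),.115), 'depth',dep(t,t['d'],*tu(432,240)))
print('trip2',two(tu(684,218),su(145,138)))
print('trip z80',onz(t,*tu(684,218),.08),'depth',dep(t,t['d'],*tu(684,218)), onz(s,*su(145,138),.08))
for n,p in dict(bl=(150,212),br=(720,148),fr=(738,293),fl=(167,357)).items(): print(n,onz(t,*tu(*p),.012))
c=[onz(t,*tu(*p),.012) for p in [(150,212),(720,148),(738,293),(167,357)]]
print([np.linalg.norm(c[i]-c[(i+1)%4]) for i in range(4)])
E
```

```text
handle top2 (array([0.5346, 0.032 , 0.1175]), np.float64(0.0020104418118028437))
handle z115 [0.5353 0.0311 0.115 ] [0.5329 0.0319 0.115 ] depth [0.5341 0.0311 0.1166]
trip2 (array([ 0.5486, -0.111 ,  0.0672]), np.float64(0.0006231579344138035))
trip z80 [ 0.5477 -0.1097  0.08  ] depth [ 0.5477 -0.1097  0.0802] [ 0.5538 -0.1047  0.08  ]
bl [0.561  0.1932 0.012 ]
br [ 0.5958 -0.1397  0.012 ]
fr [ 0.5073 -0.1483  0.012 ]
fl [0.473  0.1839 0.012 ]
[np.float64(0.3347208183336551), np.float64(0.08890582554275232), np.float64(0.33398793968521673), np.float64(0.0884445013617312)]
```

```bash
python3 - <<'E'
from h import *
from scipy.spatial.transform import Rotation as Ro
np.set_printoptions(precision=4,suppress=True)
s=ctrl.get_state()
R=Ro.from_quat(s['tcp_rot']).as_matrix(); print(R)
X=np.array([-.1037,.9946,0]);X/=np.linalg.norm(X);Z=np.array([0,0,1.]);Y=np.cross(Z,X)
for sg in (1,-1):
    T=np.stack([sg*X,-Z,sg*Y],1); print(sg, np.degrees(Ro.from_matrix(R.T@T).as_rotvec()))
    print('tool shift after turn (cm) to',T.T@(np.array([.534,.031,0.2])+X*.03-s['tcp_pos'])*100)
E
```

```text
[[-0.9619 -0.0001  0.2733]
 [-0.2733  0.0014 -0.9619]
 [-0.0003 -1.     -0.0014]]
1 [ 0.0732 99.9067  0.06  ]
tool shift after turn (cm) to [ 54.6824   3.2011 -43.969 ]
-1 [  0.0572 -80.0933  -0.0698]
tool shift after turn (cm) to [-54.6824   3.2011  43.969 ]
```

>>> drive_tool([
  [-1,[0,0,0],[0,-10,0]],
  [-1,[0,0,0],[0,-10,0]],
  [-1,[0,0,0],[0,-10,0]],
  [-1,[0,0,0],[0,-10,0]],
  [-1,[0,0,0],[0,-10,0]],
  [-1,[0,0,0],[0,-10,0]],
  [-1,[0,0,0],[0,-10,0]],
  [-1,[0,0,0],[0,-10.1,0]],
], force=30)

```text
clock: 1.15
tcp_pos: [0.1503, -0.5288, 0.2323]
tcp_rot: [-0.526, 0.472, -0.472, 0.527]
contact_force: [-0.2, -0.3, 0.7]
width: 0.192
```

>>> drive_tool([
  [-1,[-4,0,3.2],[0,0,0]],
  [-1,[-4,0,3.2],[0,0,0]],
  [-1,[-4,0,3.2],[0,0,0]],
  [-1,[-4,0,3.2],[0,0,0]],
  [-1,[-4,0,3.2],[0,0,0]],
  [-1,[-4,0,3.2],[0,0,0]],
  [-1,[-4,0,3.2],[0,0,0]],
  [-1,[-4,0,3.2],[0,0,0]],
])

```text
clock: 2.15
tcp_pos: [0.3723, -0.1827, 0.2327]
tcp_rot: [-0.525, 0.473, -0.474, 0.525]
contact_force: [0.4, 0.7, 0.9]
width: 0.005
```

>>> drive_tool([
  [-1,[-4,0,3.2],[0,0,0]],
  [-1,[-4,0,3.2],[0,0,0]],
  [-1,[-4,0,3.2],[0,0,0]],
  [-1,[-4,0,3.2],[0,0,0]],
  [-1,[-4,0,3.2],[0,0,0]],
  [-1,[-2.7,0,2.4],[0,0,0]],
  [-1,[0,0,0],[0,0,0]],
  [-1,[0,0,0],[0,0,0]],
])

```text
clock: 3.15
tcp_pos: [0.5305, 0.0603, 0.2322]
tcp_rot: [0.526, -0.473, 0.473, -0.525]
contact_force: [-0.6, -0.0, -0.2]
width: 0.003
```

```bash
python3 - <<'E'
from h import *
np.set_printoptions(precision=4,suppress=True)
s=ctrl.get_state(); print(s['tcp_pos'],s['joint_pos'],s['width'])
c,im,d=snap('wrist','wrist1')
E
```

```text
[0.5305 0.0603 0.2322] [-0.0955  0.2308  1.5727 -0.0006  1.3393 -0.1998] 0.003235821269358271
```

View pics/wrist1.png

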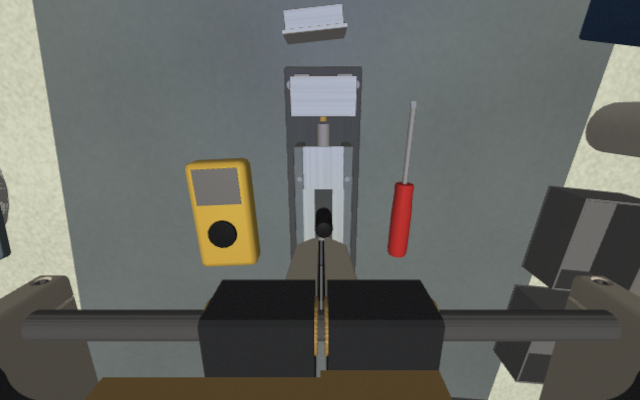

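The wrist view is aligned with the striking axis: the handle top is at about px (324,230), the closed fingers sit below it at (322,245), and the bracket is at (323,95). Next, a check of the handle position from this view.

```bash
python3 - <<'E'
from h import *
np.set_printoptions(precision=4,suppress=True)
c=dict(np.load('wrist1.npz')); 
im=cv2.imread('pics/wrist1.png'); cv2.imwrite('pics/wrist1z.png',cv2.resize(im[120:300,260:390],None,fx=3.3,fy=3.3,interpolation=cv2.INTER_CUBIC))
print('cam',ray(c,320,200)[0])
print(onz(c,324,229,.115),dep(c,c['d'],324,229),dep(c,c['d'],324,234),dep(c,c['d'],321,250),dep(c,c['d'],310,250),dep(c,c['d'],324,215))
E
```

```text
cam [0.5222 0.1433 0.3846]
[0.5366 0.0334 0.115 ] [0.5366 0.033  0.1141] [0.5371 0.0283 0.1152] [0.53   0.0681 0.2317] [0.5238 0.0695 0.2357] [0.5222 0.1433 0.3846]
```

View pics/wrist1z.png

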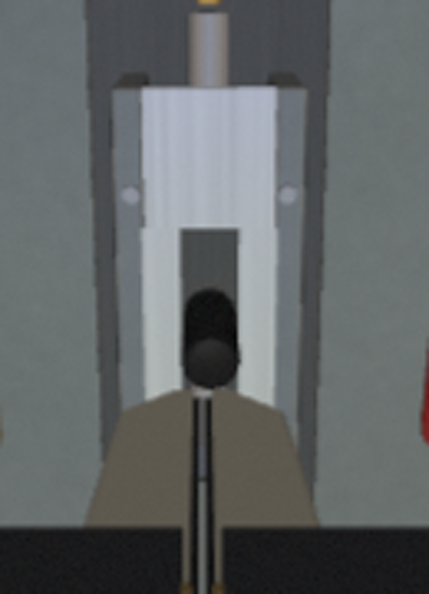

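Wrist view puts the handle at (0.5366, 0.0325, z≈0.114–0.115) and the top view at (0.535, 0.031), so they agree. I'm descending in front of the handle.

>>> drive_tool([
  [-1,[0,3,0.1],[0,0,0]],
  [-1,[0,3,0],[0,0,0]],
  [-1,[0,3,0],[0,0,0]],
  [-1,[0,3,0],[0,0,0]],
  [-1,[0,1.4,0],[0,0,0]],
  [-1,[0,1,0],[0,0,0]],
  [-1,[0,0,0],[0,0,0]],
  [-1,[0,0,0],[0,0,0]],
])

```text
clock: 4.2
tcp_pos: [0.5329, 0.0606, 0.0896]
tcp_rot: [-0.525, 0.473, -0.474, 0.526]
contact_force: [-0.7, 0.5, 0.2]
width: 0.007
```

>>> drive_tool([
  [-1,[0.1,0,0],[0,0,0]],
  [-1,[0.1,0,0],[0,0,0]],
  [-1,[0.1,0,0],[0,0,0]],
  [-1,[0.1,0,0],[0,0,0]],
  [-1,[0.1,0,0],[0,0,0]],
  [-1,[0.1,0,0],[0,0,0]],
  [-1,[0.1,0,0],[0,0,0]],
  [-1,[0.1,0,0],[0,0,0]],
])

```text
clock: 5.2
tcp_pos: [0.533, 0.0527, 0.0887]
tcp_rot: [0.525, -0.473, 0.473, -0.525]
contact_force: [0.0, -0.6, 0.1]
width: 0.001
```

>>> drive_tool([
  [-1,[0.15,0,0],[0,0,0]],
  [-1,[0.15,0,0],[0,0,0]],
  [-1,[0.15,0,0],[0,0,0]],
  [-1,[0.15,0,0],[0,0,0]],
  [-1,[0.15,0,0],[0,0,0]],
  [-1,[0.15,0,0],[0,0,0]],
  [-1,[0.1,0,0],[0,0,0]],
  [-1,[0,0,0],[0,0,0]],
])

```text
clock: 6.2
tcp_pos: [0.534, 0.0429, 0.0887]
tcp_rot: [-0.525, 0.473, -0.473, 0.525]
contact_force: [0.5, 3.4, -0.3]
width: 0.002
```

```bash
python3 - <<'E'
from h import *
np.set_printoptions(precision=4,suppress=True)
s=ctrl.get_state(); print(s['tcp_pos'],s['contact_force'])
c,im,d=snap('wrist','wrist2')
im=cv2.imread('pics/wrist2.png'); cv2.imwrite('pics/wrist2z.png',cv2.resize(im[60:360,200:440],None,fx=2,fy=2,interpolation=cv2.INTER_CUBIC))
E
```

```text
[0.534  0.0429 0.0887] [ 0.4572  3.3874 -0.2621]
```

View pics/wrist2z.png

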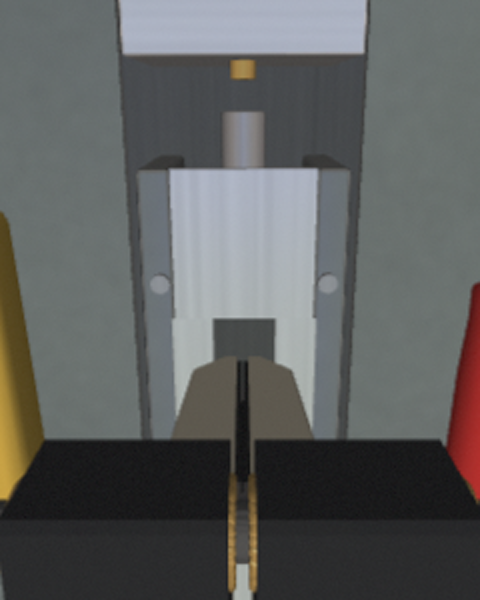

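The picture shows the striker nose drawn clear of the brass pin, with a gap of about 15–20 px at zoom (243,95). The fingers bear on the handle's front with 3.4 N. Drawing on in small steps.

>>> drive_tool([
  [-1,[0.1,0,0],[0,0,0]],
  [-1,[0.1,0,0],[0,0,0]],
  [-1,[0.1,0,0],[0,0,0]],
  [-1,[0.1,0,0],[0,0,0]],
  [-1,[0.1,0,0],[0,0,0]],
  [-1,[0.1,0,0],[0,0,0]],
  [-1,[0.1,0,0],[0,0,0]],
  [-1,[0.1,0,0],[0,0,0]],
])

```text
clock: 7.25
tcp_pos: [0.5349, 0.0351, 0.0887]
tcp_rot: [-0.525, 0.473, -0.473, 0.525]
contact_force: [0.3, 5.4, 0.5]
width: 0.004
```

>>> drive_tool([
  [-1,[0.05,0,0],[0,0,0]],
  [-1,[0.05,0,0],[0,0,0]],
  [-1,[0.05,0,0],[0,0,0]],
  [-1,[0.05,0,0],[0,0,0]],
  [-1,[0.05,0,0],[0,0,0]],
  [-1,[0.05,0,0],[0,0,0]],
  [-1,[0.05,0,0],[0,0,0]],
  [-1,[0,0,0],[0,0,0]],
])

```text
clock: 8.25
tcp_pos: [0.5352, 0.0321, 0.0887]
tcp_rot: [-0.525, 0.474, -0.473, 0.526]
contact_force: [0.2, 6.5, 0.1]
width: 0.009
```

>>> drive_tool([
  [-1,[0.05,0,0],[0,0,0]],
  [-1,[0.05,0,0],[0,0,0]],
  [-1,[0.05,0,0],[0,0,0]],
  [-1,[0.05,0,0],[0,0,0]],
  [-1,[0.05,0,0],[0,0,0]],
  [-1,[0.05,0,0],[0,0,0]],
  [-1,[0.05,0,0],[0,0,0]],
  [-1,[0,0,0],[0,0,0]],
])

```text
clock: 9.25
tcp_pos: [0.5355, 0.029, 0.0887]
tcp_rot: [-0.525, 0.474, -0.473, 0.526]
contact_force: [1.0, 8.7, 0.8]
width: 0.008
```

>>> drive_tool([
  [-1,[0.03,0,0],[0,0,0]],
  [-1,[0.03,0,0],[0,0,0]],
  [-1,[0.03,0,0],[0,0,0]],
  [-1,[0.03,0,0],[0,0,0]],
  [-1,[0.03,0,0],[0,0,0]],
  [-1,[0.03,0,0],[0,0,0]],
  [-1,[0.02,0,0],[0,0,0]],
  [-1,[0,0,0],[0,0,0]],
])

```text
clock: 10.25
tcp_pos: [0.5357, 0.0273, 0.0887]
tcp_rot: [-0.525, 0.474, -0.473, 0.526]
contact_force: [0.0, 9.9, 0.9]
width: 0.007
```

>>> drive_tool([
  [-1,[0.03,0,0],[0,0,0]],
  [-1,[0.03,0,0],[0,0,0]],
  [-1,[0.03,0,0],[0,0,0]],
  [-1,[0.03,0,0],[0,0,0]],
  [-1,[0.03,0,0],[0,0,0]],
  [-1,[0.03,0,0],[0,0,0]],
  [-1,[0.02,0,0],[0,0,0]],
  [-1,[0,0,0],[0,0,0]],
])

```text
clock: 11.25
tcp_pos: [0.5359, 0.0255, 0.0887]
tcp_rot: [-0.525, 0.474, -0.473, 0.526]
contact_force: [0.5, 10.3, 1.4]
width: 0.005
```

>>> drive_tool([
  [-1,[0.03,0,0],[0,0,0]],
  [-1,[0.03,0,0],[0,0,0]],
  [-1,[0.03,0,0],[0,0,0]],
  [-1,[0.03,0,0],[0,0,0]],
  [-1,[0.03,0,0],[0,0,0]],
  [-1,[0.03,0,0],[0,0,0]],
  [-1,[0.02,0,0],[0,0,0]],
  [-1,[0,0,0],[0,0,0]],
])

```text
clock: 12.25
tcp_pos: [0.5361, 0.0237, 0.0887]
tcp_rot: [-0.525, 0.474, -0.473, 0.526]
contact_force: [0.9, 10.6, 2.0]
width: 0.006
```

One at a time from here, watching for the drop.

>>> drive_tool([
  [-1,[0.03,0,0],[0,0,0]],
  [-1,[0.03,0,0],[0,0,0]],
  [-1,[0.03,0,0],[0,0,0]],
  [-1,[0.03,0,0],[0,0,0]],
  [-1,[0.03,0,0],[0,0,0]],
  [-1,[0.03,0,0],[0,0,0]],
  [-1,[0.02,0,0],[0,0,0]],
  [-1,[0,0,0],[0,0,0]],
])

```text
clock: 13.25
tcp_pos: [0.5363, 0.0219, 0.0887]
tcp_rot: [-0.525, 0.474, -0.473, 0.526]
contact_force: [0.5, 12.0, 1.0]
width: 0.004
```

>>> drive_tool([
  [-1,[0.03,0,0],[0,0,0]],
  [-1,[0.03,0,0],[0,0,0]],
  [-1,[0.03,0,0],[0,0,0]],
  [-1,[0.03,0,0],[0,0,0]],
  [-1,[0.03,0,0],[0,0,0]],
  [-1,[0.03,0,0],[0,0,0]],
  [-1,[0.02,0,0],[0,0,0]],
  [-1,[0,0,0],[0,0,0]],
])

```text
clock: 14.25
tcp_pos: [0.5365, 0.02, 0.0887]
tcp_rot: [-0.524, 0.474, -0.473, 0.526]
contact_force: [1.7, 12.2, 1.5]
width: 0.007
```

>>> drive_tool([
  [-1,[0.03,0,0],[0,0,0]],
  [-1,[0.03,0,0],[0,0,0]],
  [-1,[0.03,0,0],[0,0,0]],
  [-1,[0.03,0,0],[0,0,0]],
  [-1,[0.03,0,0],[0,0,0]],
  [-1,[0.03,0,0],[0,0,0]],
  [-1,[0.02,0,0],[0,0,0]],
  [-1,[0,0,0],[0,0,0]],
])

```text
clock: 15.25
tcp_pos: [0.5367, 0.018, 0.0887]
tcp_rot: [-0.524, 0.474, -0.473, 0.526]
contact_force: [0.6, 11.4, 0.6]
width: 0.007
```

Force fell to 11.4 N where about 13 N was expected, matching the bare spring at about 32.6 mm draw. That is probably the click, so I ease forward to test it while keeping the hand there.

>>> drive_tool([
  [-1,[0.03,0,0],[0,0,0]],
  [-1,[0,0,0],[0,0,0]],
  [-1,[-0.06,0,0],[0,0,0]],
  [-1,[-0.06,0,0],[0,0,0]],
  [-1,[-0.06,0,0],[0,0,0]],
  [-1,[-0.06,0,0],[0,0,0]],
  [-1,[-0.06,0,0],[0,0,0]],
  [-1,[0,0,0],[0,0,0]],
])

```text
clock: 16.25
tcp_pos: [0.5364, 0.0204, 0.0887]
tcp_rot: [-0.525, 0.474, -0.473, 0.526]
contact_force: [0.9, 10.8, 1.2]
width: 0.007
```

>>> drive_tool([
  [-1,[-0.03,0,0],[0,0,0]],
  [-1,[-0.03,0,0],[0,0,0]],
  [-1,[-0.03,0,0],[0,0,0]],
  [-1,[-0.03,0,0],[0,0,0]],
  [-1,[-0.03,0,0],[0,0,0]],
  [-1,[0,0,0],[0,0,0]],
  [-1,[0,0,0],[0,0,0]],
  [-1,[0,0,0],[0,0,0]],
])

```text
clock: 17.25
tcp_pos: [0.5363, 0.0218, 0.0887]
tcp_rot: [-0.525, 0.474, -0.473, 0.526]
contact_force: [0.5, 11.0, 1.1]
width: 0.006
```

It is still carrying the spring load, so it was not caught and the dip was reading noise. Drawing further.

>>> drive_tool([
  [-1,[0.1,0,0],[0,0,0]],
  [-1,[0.1,0,0],[0,0,0]],
  [-1,[0.1,0,0],[0,0,0]],
  [-1,[0.1,0,0],[0,0,0]],
  [-1,[0.1,0,0],[0,0,0]],
  [-1,[0,0,0],[0,0,0]],
  [-1,[0,0,0],[0,0,0]],
  [-1,[0,0,0],[0,0,0]],
])

```text
clock: 18.25
tcp_pos: [0.5368, 0.0171, 0.0887]
tcp_rot: [-0.524, 0.474, -0.473, 0.526]
contact_force: [0.3, 11.7, 2.1]
width: 0.004
```

```bash
python3 - <<'E'
from h import *
for i in range(4):
    s=ctrl.get_state(); print(s['tcp_pos'].round(4),s['contact_force'].round(2)); ctrl.get_image('wrist')
E
```

```text
[0.5368 0.0171 0.0887] [ 0.34 11.74  2.05]
[0.5368 0.0171 0.0887] [-0.42 10.98  1.27]
[0.5368 0.0171 0.0887] [ 0.98 11.27  1.29]
[0.5368 0.0171 0.0887] [ 0.3  11.28  1.41]
```

>>> drive_tool([
  [-1,[0.03,0,0],[0,0,0]],
  [-1,[0.03,0,0],[0,0,0]],
  [-1,[0.03,0,0],[0,0,0]],
  [-1,[0.03,0,0],[0,0,0]],
  [-1,[0.03,0,0],[0,0,0]],
  [-1,[0,0,0],[0,0,0]],
  [-1,[0,0,0],[0,0,0]],
  [-1,[0,0,0],[0,0,0]],
])

```text
clock: 19.45
tcp_pos: [0.5369, 0.0158, 0.0887]
tcp_rot: [-0.524, 0.474, -0.473, 0.526]
contact_force: [0.3, 11.9, 0.7]
width: 0.006
```

```bash
cat > r.py <<'E'
from h import *
F=[];P=[]
for i in range(4):
    s=ctrl.get_state(); F.append(s['contact_force']);P.append(s['tcp_pos'])
    if i==3: snap('wrist','last')
    else: ctrl.get_image('wrist')
print(ctrl.get_state()['clock'],np.mean(P,0).round(4),np.mean(F,0).round(2))
E
python3 r.py
```

```text
19.65 [0.5369 0.0158 0.0887] [ 1.1  12.71  1.73]
```

>>> drive_tool([
  [-1,[0.03,0,0],[0,0,0]],
  [-1,[0.03,0,0],[0,0,0]],
  [-1,[0.03,0,0],[0,0,0]],
  [-1,[0.03,0,0],[0,0,0]],
  [-1,[0.03,0,0],[0,0,0]],
  [-1,[0.03,0,0],[0,0,0]],
  [-1,[0,0,0],[0,0,0]],
  [-1,[0,0,0],[0,0,0]],
])

```text
clock: 20.65
tcp_pos: [0.5371, 0.0141, 0.0887]
tcp_rot: [-0.524, 0.474, -0.473, 0.526]
contact_force: [1.1, 12.8, 1.4]
width: 0.01
```

```bash
python3 r.py
```

```text
20.85 [0.5371 0.014  0.0887] [ 0.48 12.56  1.5 ]
```

>>> drive_tool([
  [-1,[0.03,0,0],[0,0,0]],
  [-1,[0.03,0,0],[0,0,0]],
  [-1,[0.03,0,0],[0,0,0]],
  [-1,[0.03,0,0],[0,0,0]],
  [-1,[0.03,0,0],[0,0,0]],
  [-1,[0.03,0,0],[0,0,0]],
  [-1,[0,0,0],[0,0,0]],
  [-1,[0,0,0],[0,0,0]],
])

```text
clock: 21.85
tcp_pos: [0.5373, 0.0118, 0.0887]
tcp_rot: [-0.525, 0.474, -0.473, 0.526]
contact_force: [0.8, 10.7, 1.6]
width: 0.002
```

```bash
python3 r.py
```

```text
22.05 [0.5373 0.0119 0.0887] [ 0.77 11.    1.05]
```

The load dropped from 12.6 to 11.0 N (averaged) while the draw went up, which is the click. Easing forward to test.

>>> drive_tool([
  [-1,[0.03,0,0],[0,0,0]],
  [-1,[-0.06,0,0],[0,0,0]],
  [-1,[-0.06,0,0],[0,0,0]],
  [-1,[-0.06,0,0],[0,0,0]],
  [-1,[-0.06,0,0],[0,0,0]],
  [-1,[-0.06,0,0],[0,0,0]],
  [-1,[0,0,0],[0,0,0]],
  [-1,[0,0,0],[0,0,0]],
])

```text
clock: 23.05
tcp_pos: [0.537, 0.0146, 0.0887]
tcp_rot: [-0.525, 0.474, -0.473, 0.526]
contact_force: [0.8, 11.1, 0.4]
width: 0.006
```

```bash
python3 r.py
```

```text
23.25 [0.537  0.0146 0.0887] [ 0.45 11.39  1.02]
```

```bash
python3 - <<'E'
from h import *
im=cv2.imread('pics/last.png'); cv2.imwrite('pics/last_a.png',cv2.resize(im[0:360,200:440],None,fx=1.6,fy=1.6,interpolation=cv2.INTER_CUBIC))
c,im,d=snap('top','top3'); im=im[:,:,::-1]
cv2.imwrite('pics/top3z.png',cv2.resize(im[150:275,240:400],None,fx=5,fy=4.8,interpolation=cv2.INTER_CUBIC))
snap('scene','scene3');im=cv2.imread('pics/scene3.png')
cv2.imwrite('pics/scene3z.png',cv2.resize(im[150:260,240:380],None,fx=5,fy=5,interpolation=cv2.INTER_CUBIC))
E
```

```text
(no output)
```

View pics/last_a.png

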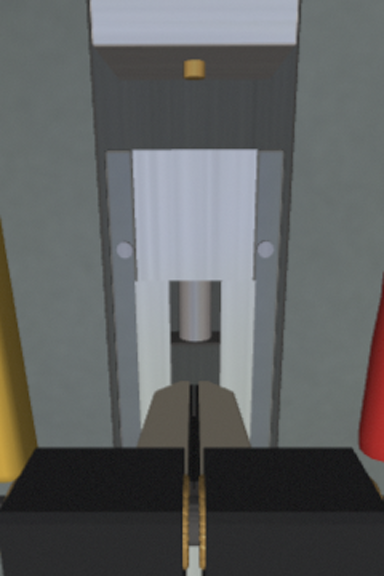

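View pics/top3z.png

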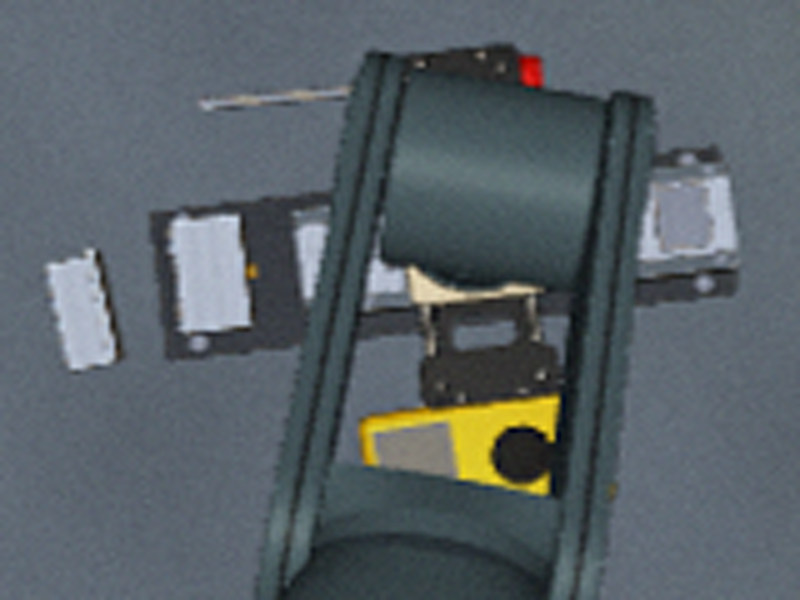

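View pics/scene3z.png

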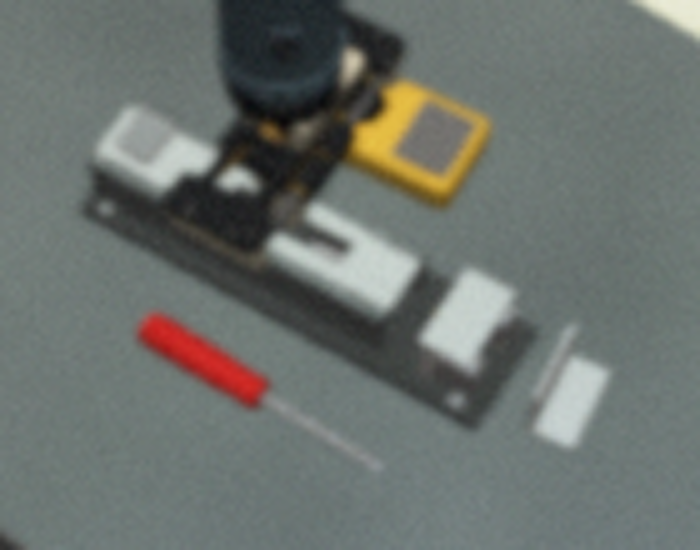

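The pictures show the striker nose drawn well back inside the housing, a clear gap at the brass pin, and bystanders unmoved. I've eased only 2.7 mm, so I ease a little more before concluding.

>>> drive_tool([
  [-1,[-0.03,0,0],[0,0,0]],
  [-1,[-0.03,0,0],[0,0,0]],
  [-1,[-0.03,0,0],[0,0,0]],
  [-1,[-0.03,0,0],[0,0,0]],
  [-1,[-0.03,0,0],[0,0,0]],
  [-1,[0,0,0],[0,0,0]],
  [-1,[0,0,0],[0,0,0]],
  [-1,[0,0,0],[0,0,0]],
])

```text
clock: 24.35
tcp_pos: [0.5369, 0.0161, 0.0887]
tcp_rot: [-0.525, 0.474, -0.473, 0.526]
contact_force: [1.0, 11.3, 1.2]
width: 0.005
```

```bash
python3 r.py
```

```text
24.55 [0.5369 0.0161 0.0887] [ 0.99 11.94  1.5 ]
```

Not caught yet, so the sear must be a little further back. I return to that draw and go on in 1 mm steps.

>>> drive_tool([
  [-1,[0.1,0,0],[0,0,0]],
  [-1,[0.1,0,0],[0,0,0]],
  [-1,[0.1,0,0],[0,0,0]],
  [-1,[0.1,0,0],[0,0,0]],
  [-1,[0.05,0,0],[0,0,0]],
  [-1,[0,0,0],[0,0,0]],
  [-1,[0,0,0],[0,0,0]],
  [-1,[0,0,0],[0,0,0]],
])

```text
clock: 25.55
tcp_pos: [0.5374, 0.011, 0.0887]
tcp_rot: [-0.525, 0.474, -0.473, 0.526]
contact_force: [1.2, 9.0, 1.4]
width: 0.002
```

```bash
python3 r.py
```

```text
25.75 [0.5374 0.0109 0.0887] [1.11 8.51 0.78]
```

>>> drive_tool([
  [-1,[0.02,0,0],[0,0,0]],
  [-1,[0.02,0,0],[0,0,0]],
  [-1,[0.02,0,0],[0,0,0]],
  [-1,[0.02,0,0],[0,0,0]],
  [-1,[0.02,0,0],[0,0,0]],
  [-1,[0,0,0],[0,0,0]],
  [-1,[0,0,0],[0,0,0]],
  [-1,[0,0,0],[0,0,0]],
])

```text
clock: 26.75
tcp_pos: [0.5374, 0.0108, 0.0887]
tcp_rot: [-0.524, 0.474, -0.473, 0.526]
contact_force: [0.7, 11.9, 0.8]
width: 0.007
```

```bash
python3 r.py
```

```text
26.95 [0.5374 0.0108 0.0887] [ 0.32 12.05  1.32]
```

A 1 mm command moved it only 0.1 mm and the force jumped 3.5 N, after first dropping to 8.5 N. So the sear was passed and this is the light start of the rubber stop. Easing forward.

>>> drive_tool([
  [-1,[-0.06,0,0],[0,0,0]],
  [-1,[-0.06,0,0],[0,0,0]],
  [-1,[-0.06,0,0],[0,0,0]],
  [-1,[-0.06,0,0],[0,0,0]],
  [-1,[-0.06,0,0],[0,0,0]],
  [-1,[-0.06,0,0],[0,0,0]],
  [-1,[0,0,0],[0,0,0]],
  [-1,[0,0,0],[0,0,0]],
])

```text
clock: 27.95
tcp_pos: [0.5372, 0.0121, 0.0887]
tcp_rot: [0.525, -0.473, 0.473, -0.525]
contact_force: [-0.1, 0.2, 0.9]
width: 0.006
```

```bash
python3 r.py
```

```text
28.15 [0.5372 0.0122 0.0887] [-0.01 -0.01  0.08]
```

The force is zero with the hand still close, so the sear holds. I move the hand clear to the front, then up, and wait over a second.

>>> drive_tool([
  [-1,[-0.1,0,0],[0,0,0]],
  [-1,[-0.2,0,0],[0,0,0]],
  [-1,[-0.3,0,0],[0,0,0]],
  [-1,[-0.4,0,0],[0,0,0]],
  [-1,[-0.4,0,0],[0,0,0]],
  [-1,[0,-2,0],[0,0,0]],
  [-1,[0,-3,0],[0,0,0]],
  [-1,[0,-1,0],[0,0,0]],
])

```text
clock: 29.15
tcp_pos: [0.5368, 0.0264, 0.1503]
tcp_rot: [-0.525, 0.472, -0.474, 0.526]
contact_force: [0.1, 0.3, 0.3]
width: 0.001
```

```bash
python3 - <<'E'
from h import *
s=ctrl.get_state(); print(s['clock'],s['tcp_pos'],s['contact_force'])
c,im,d=snap('wrist','wrist4'); im=cv2.imread('pics/wrist4.png'); cv2.imwrite('pics/wrist4z.png',cv2.resize(im[60:360,200:440],None,fx=2,fy=2,interpolation=cv2.INTER_CUBIC))
E
```

```text
29.15 [0.53675762 0.02644759 0.15031806] [0.09905717 0.28585009 0.2597913 ]
```

View pics/wrist4z.png

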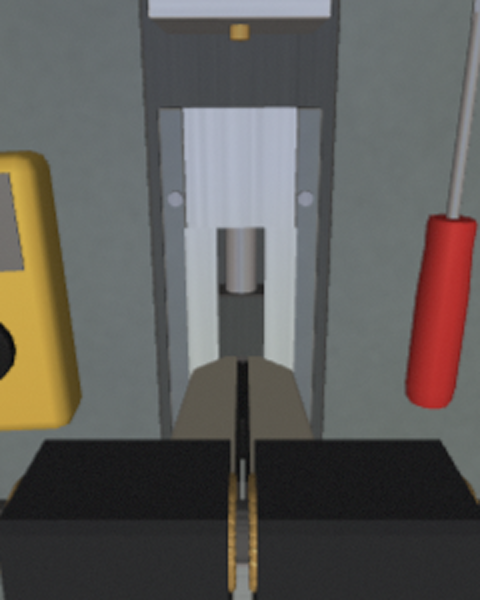

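The nose is still back with the hand away at z 0.15, so it stays cocked. I rise and cross over the handle to above the trip plate.

>>> drive_tool([
  [-1,[0,-3,0],[0,0,0]],
  [-1,[0,-1,-0.2],[0,0,0]],
  [-1,[3,0,0],[0,0,0]],
  [-1,[4,0,0],[0,0,0]],
  [-1,[4,0,0],[0,0,0]],
  [-1,[2.6,0,0],[0,0,0]],
  [-1,[0,0,0],[0,0,0]],
  [-1,[0,0,0],[0,0,0]],
])

```text
clock: 30.2
tcp_pos: [0.5473, -0.1084, 0.1878]
tcp_rot: [0.525, -0.474, 0.473, -0.525]
contact_force: [0.3, 0.1, 0.7]
width: 0.002
```

```bash
python3 - <<'E'
from h import *
s=ctrl.get_state(); print(s['clock'],s['tcp_pos'],s['contact_force'])
c,im,d=snap('wrist','wrist5')
E
```

```text
30.2 [ 0.5472748  -0.10835078  0.18780156] [0.26898864 0.06535698 0.74232477]
```

View pics/wrist5.png

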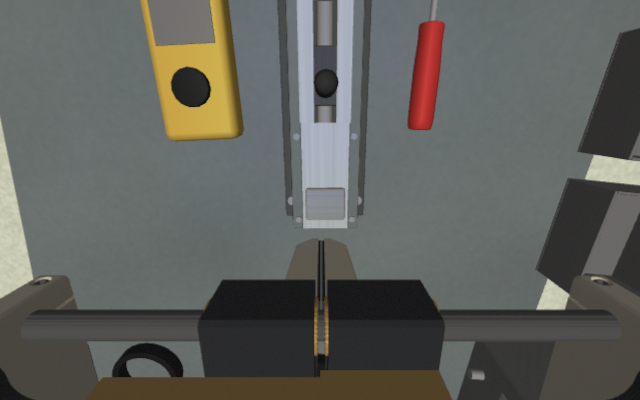

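The handle stands cocked at px (326,83). The trip plate, at px (326,203), lies in line with the fingers. Checking both positions by ray.

```bash
python3 - <<'E'
from h import *
c=dict(np.load('wrist5.npz'))
print(onz(c,325.5,203.5,.08),dep(c,c['d'],325,203)); print(onz(c,326,80,.115))
E
```

```text
[ 0.55148891 -0.10613364  0.08      ] [ 0.55094825 -0.1054741   0.08075215]
[ 0.54031002 -0.0051186   0.115     ]
```

>>> drive_tool([
  [-1,[0,3,0.2],[0,0,0]],
  [-1,[0,3,0],[0,0,0]],
  [-1,[0,2,0],[0,0,0]],
  [-1,[0,0.5,0],[0,0,0]],
  [-1,[0,0,0],[0,0,0]],
  [-1,[0,0,0],[0,0,0]],
  [-1,[0,0,0],[0,0,0]],
  [-1,[0,0,0],[0,0,0]],
])

```text
clock: 31.25
tcp_pos: [0.5501, -0.1091, 0.1042]
tcp_rot: [-0.525, 0.473, -0.474, 0.525]
contact_force: [-1.1, -0.0, 1.0]
width: 0.009
```

>>> drive_tool([
  [-1,[0,0.2,0],[0,0,0]],
  [-1,[0,0.2,0],[0,0,0]],
  [-1,[0,0.2,0],[0,0,0]],
  [-1,[0,0.2,0],[0,0,0]],
  [-1,[0,0.2,0],[0,0,0]],
  [-1,[0,0.1,0],[0,0,0]],
  [-1,[0,0,0],[0,0,0]],
  [-1,[0,0,0],[0,0,0]],
])

```text
clock: 32.25
tcp_pos: [0.5499, -0.1089, 0.0928]
tcp_rot: [-0.525, 0.473, -0.473, 0.525]
contact_force: [-0.4, 0.1, 2.2]
width: 0.002
```

```bash
python3 r.py
```

```text
32.45 [ 0.5499 -0.1089  0.0927] [-0.87  0.22  2.73]
```

View pics/last.png

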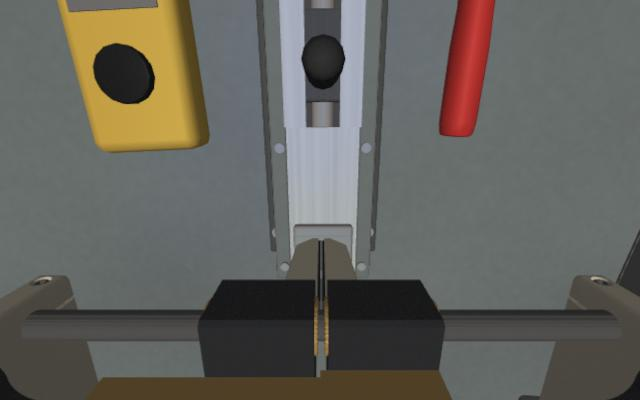

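The fingers touch the plate at px (322,240) with 2.7 N, and the handle is still cocked at px (323,62). Pressing further.

>>> drive_tool([
  [-1,[0,0.15,0],[0,0,0]],
  [-1,[0,0.15,0],[0,0,0]],
  [-1,[0,0.15,0],[0,0,0]],
  [-1,[0,0.1,0],[0,0,0]],
  [-1,[0,0.05,0],[0,0,0]],
  [-1,[0,0,0],[0,0,0]],
  [-1,[0,0,0],[0,0,0]],
  [-1,[0,0,0],[0,0,0]],
])

```text
clock: 33.45
tcp_pos: [0.5499, -0.1089, 0.0867]
tcp_rot: [-0.525, 0.473, -0.473, 0.525]
contact_force: [-0.7, -0.2, 6.1]
width: 0.007
```

```bash
python3 r.py
```

```text
33.65 [ 0.5499 -0.1089  0.0867] [-1.22 -0.11  5.36]
```

View pics/last.png

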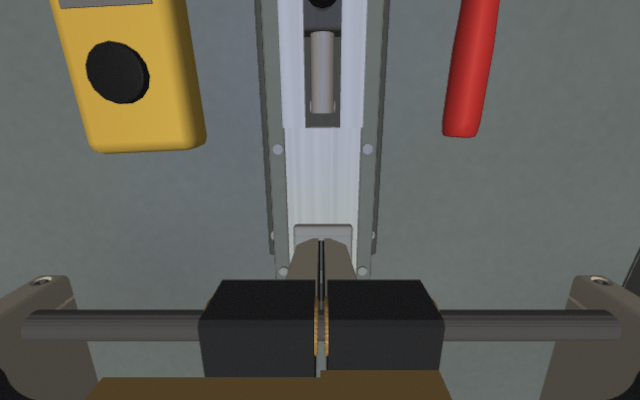

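It fired: the handle has jumped forward to px (322,5). I lift off and look at the pin.

>>> drive_tool([
  [-1,[0,-0.5,0],[0,0,0]],
  [-1,[0,-1,0],[0,0,0]],
  [-1,[0,-3,0],[0,0,0]],
  [-1,[0,-4,0],[0,0,0]],
  [-1,[0,-4,0],[0,0,0]],
  [-1,[0,0,0],[0,0,0]],
  [-1,[0,0,0],[0,0,0]],
  [-1,[0,0,0],[0,0,0]],
])

```text
clock: 34.65
tcp_pos: [0.5489, -0.1085, 0.2101]
tcp_rot: [0.526, -0.474, 0.472, -0.525]
contact_force: [0.6, -0.2, -0.9]
width: 0.008
```

>>> drive_tool([
  [-1,[-3,0,0],[0,0,0]],
  [-1,[-4,0,0],[0,0,0]],
  [-1,[-4,0,0],[0,0,0]],
  [-1,[-4,0,0],[0,0,0]],
  [-1,[-1,0,0],[0,0,0]],
  [-1,[0,0,0],[0,0,0]],
  [-1,[0,0,0],[0,0,0]],
  [-1,[0,0,0],[0,0,0]],
])

```text
clock: 35.65
tcp_pos: [0.5334, 0.0491, 0.2115]
tcp_rot: [0.525, -0.474, 0.474, -0.525]
contact_force: [0.6, -1.2, 0.8]
width: 0.002
```

```bash
python3 - <<'E'
from h import *
s=ctrl.get_state(); print(s['clock'],s['tcp_pos'],s['contact_force'])
c,im,d=snap('wrist','wrist6'); im=cv2.imread('pics/wrist6.png'); 
cv2.imwrite('pics/wrist6z.png',cv2.resize(im[50:250,240:410],None,fx=3,fy=3,interpolation=cv2.INTER_CUBIC))
im=cv2.imread('pics/wrist1.png')
cv2.imwrite('pics/wrist1y.png',cv2.resize(im[50:250,240:410],None,fx=3,fy=3,interpolation=cv2.INTER_CUBIC))
E
```

```text
35.65 [0.53344287 0.04907418 0.21148088] [ 0.55905189 -1.1720258   0.7779776 ]
```

View pics/wrist6z.png

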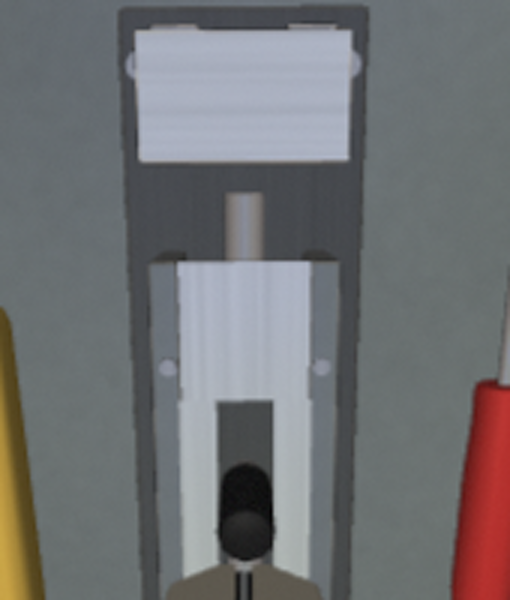

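View pics/wrist1y.png

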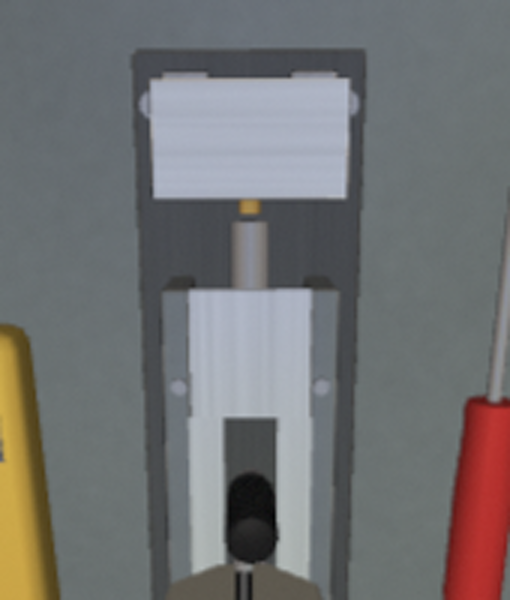

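From almost above, no brass shows in front of the bracket face (zoom px (244,165)) where 5 mm stood before, and the handle is forward. I take a view from further back that sees the face itself, and check the trip plate.

>>> drive_tool([
  [-1,[4,0,0],[0,0,0]],
  [-1,[4,0,0],[0,0,0]],
  [-1,[0,0,0],[0,0,0]],
  [-1,[0,0,0],[0,0,0]],
  [-1,[0,0,0],[0,0,0]],
  [-1,[0,0,0],[0,0,0]],
  [-1,[0,0,0],[0,0,0]],
  [-1,[0,0,0],[0,0,0]],
])

```text
clock: 36.7
tcp_pos: [0.5415, -0.029, 0.2117]
tcp_rot: [-0.525, 0.473, -0.473, 0.525]
contact_force: [-0.2, 0.2, 0.7]
width: 0.003
```

```bash
python3 - <<'E'
from h import *
s=ctrl.get_state(); print(s['clock'],s['tcp_pos'],s['contact_force'])
c,im,d=snap('wrist','wrist7'); im=cv2.imread('pics/wrist7.png'); 
cv2.imwrite('pics/wrist7z.png',cv2.resize(im[0:200,240:410],None,fx=3,fy=3,interpolation=cv2.INTER_CUBIC))
E
```

```text
36.7 [ 0.54154637 -0.02900107  0.21171154] [-0.17917162  0.19436162  0.66977704]
```

View pics/wrist7z.png

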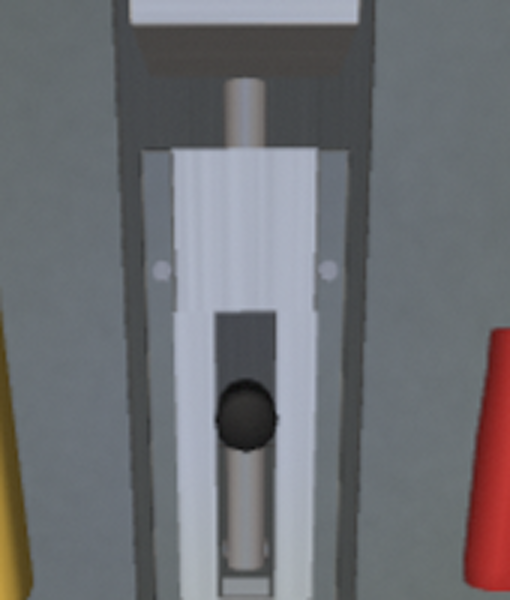

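```bash
python3 - <<'E'
from h import *
z=dict(np.load('wrist7.npz')); im=z['im'][0:40,285:360].astype(float)
hsv=cv2.cvtColor(z['im'],cv2.COLOR_RGB2HSV)[0:40,285:360]
print('brass px',((hsv[...,1]>90)&(hsv[...,0]>10)&(hsv[...,0]<30)).sum(), hsv[8:27,:,1].max())
e=np.clip((im-20)*2.5,0,255).astype(np.uint8)[:,:,::-1]
cv2.imwrite('pics/w7e.png',cv2.resize(e,None,fx=9,fy=9,interpolation=cv2.INTER_NEAREST))
E
```

```text
brass px 0 23
```

View pics/w7e.png

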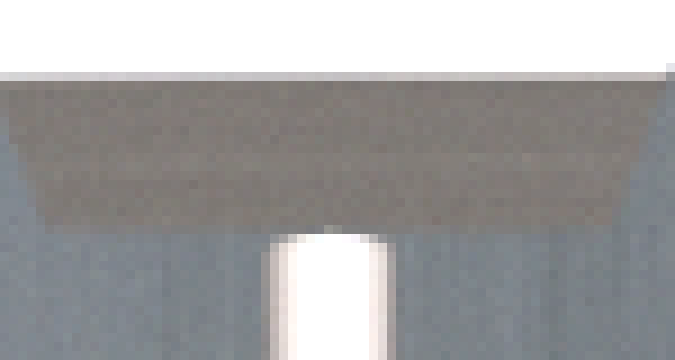

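No brass pixels are left proud of the face, so the pin is home. I retreat clear and check the trip plate and bystanders from the top camera.

>>> drive_tool([
  [-1,[2,-1,-1.6],[0,0,0]],
  [-1,[4,0,-3.2],[0,0,0]],
  [-1,[4,0,-3.2],[0,0,0]],
  [-1,[4,0,-3.2],[0,0,0]],
  [-1,[4,0,-3.2],[0,0,0]],
  [-1,[4,0,-3.2],[0,0,0]],
  [-1,[4,0,-3.2],[0,0,0]],
  [-1,[2,0,-1.6],[0,0,0]],
])

```text
clock: 37.75
tcp_pos: [0.3464, -0.3332, 0.2218]
tcp_rot: [0.525, -0.474, 0.474, -0.525]
contact_force: [-0.8, 0.1, 0.2]
width: 0.009
```

```bash
python3 - <<'E'
from h import *
np.set_printoptions(precision=4,suppress=True)
s=ctrl.get_state(); print(s['clock'],s['tcp_pos'],s['contact_force'])
c,im,d=snap('top','top8'); im=cv2.imread('pics/top8.png')
cv2.imwrite('pics/top8z.png',cv2.resize(im[150:275,240:400],None,fx=5,fy=4.8,interpolation=cv2.INTER_CUBIC))
t0=dict(np.load('top0.npz'))
for u,v in [(376,195),(377,196),(376,197)]: print(dep(c,d,u,v)[2],dep(t0,t0['d'],u,v)[2])
df=cv2.absdiff(cv2.cvtColor(im,6),cv2.cvtColor(cv2.imread('pics/top0.png'),6))
m=cv2.medianBlur(((df>35)*255).astype(np.uint8),3); ys,xs=np.nonzero(m[:290]); print(len(xs), [(x,y) for x,y in zip(xs,ys)][:20])
E
```

```text
37.75 [ 0.3464 -0.3332  0.2218] [-0.7709  0.1167  0.1697]
0.08180796542282831 0.0802291617403541
0.08364662414257573 0.07562809186198338
0.07929814872033814 0.08163280124939254
3658 [(np.int64(290), np.int64(206)), (np.int64(497), np.int64(231)), (np.int64(498), np.int64(231)), (np.int64(499), np.int64(231)), (np.int64(488), np.int64(232)), (np.int64(489), np.int64(232)), (np.int64(490), np.int64(232)), (np.int64(491), np.int64(232)), (np.int64(492), np.int64(232)), (np.int64(493), np.int64(232)), (np.int64(494), np.int64(232)), (np.int64(495), np.int64(232)), (np.int64(496), np.int64(232)), (np.int64(497), np.int64(232)), (np.int64(498), np.int64(232)), (np.int64(499), np.int64(232)), (np.int64(500), np.int64(232)), (np.int64(480), np.int64(233)), (np.int64(481), np.int64(233)), (np.int64(482), np.int64(233))]
```

View pics/top8z.png

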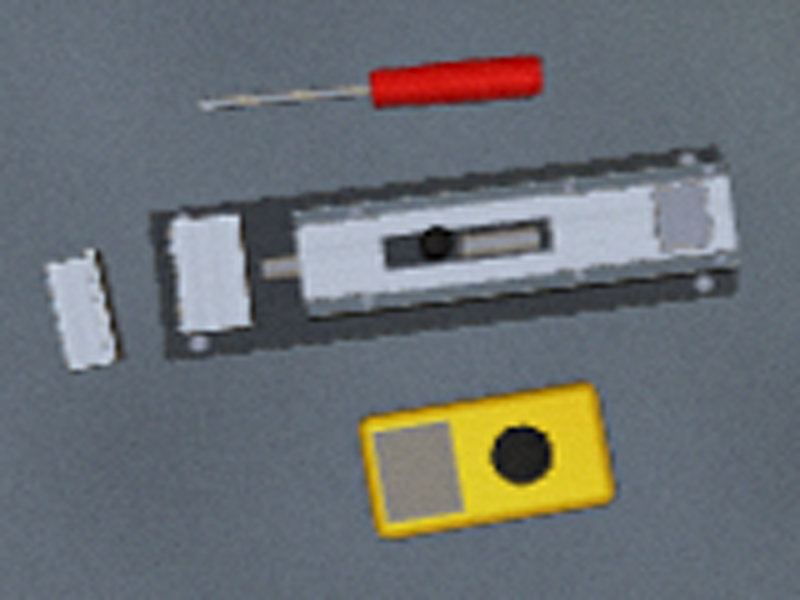

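View pics/top8.png

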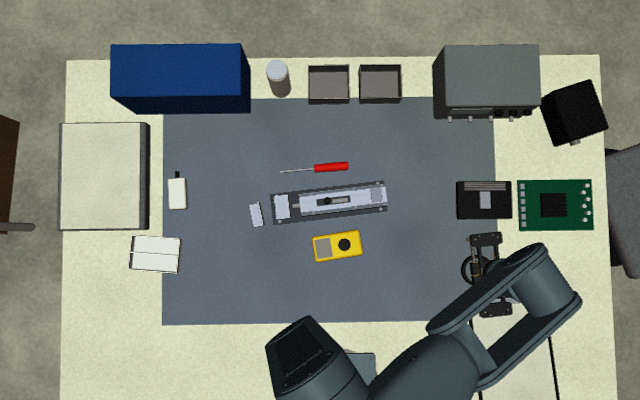

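```bash
python3 - <<'E'
from h import *
X=np.array([-.1037,.9946,0])
for n,h,nose,face in [('wrist1',(251/3+240,541/3+50),(249/3+240,221/3+50),(249/3+240,199/3+50)),('wrist6',(246/3+240,536/3+50),(244/3+240,193/3+50),(244/3+240,162/3+50))]:
    c=dict(np.load(n+'.npz')); p=[onz(c,*h,.115),onz(c,*nose,.052),onz(c,*face,.068)]
    print(n,[round(float(q@X)*1000,1) for q in p],'nose-face',(p[2]-p[1])@X*1000,'handle-face',(p[2]-p[0])@X*1000)
E
```

```text
wrist1 [-23.8, 74.0, 81.9] nose-face 7.9213634296246695 handle-face 105.71451362342084
wrist6 [-25.1, 72.5, 82.0] nose-face 9.551851387561907 handle-face 107.05268287597644
```

The top view shows the driver, meter, spare bracket and the rest where they were, and the trip plate is back up at about 0.080 m. The handle is about 1.4 mm from its first place, which is within the friction of the slack spring. The arm touches nothing, so I'm handing in.

```bash
python3 -c "
from bench import ctrl
print(ctrl.finish_job(), ctrl.get_state()['clock'])"
```

```text
the job is handed in; nothing more can be done
the job is handed in; nothing more can be done
```

The pin is driven home and the job is handed in, at about 38 s on the robot's clock.

**Cocking:** I drew the handle back with closed fingers in 1–2 mm steps. Two early dips in force looked like the click, but each time easing forward still showed about 11 N, so I drew further. The sear caught at about 37 mm. I touched the rubber stop only lightly: the total pull there was about 12 N. Easing forward then brought the force to zero. The handle stayed cocked on its own for about 5 s, with the hand clear of it.

**Firing:** I pressed the trip plate with about 5–6 N and the striker fired.

**Last checks:**
- **Pin:** no brass shows in front of the bracket face, seen from straight above and from behind. That means flush to within what the camera can resolve.
- **Trip plate:** it is back up at about 80 mm.
- **Handle:** it is forward, but measures about 1.4 mm behind where it first stood. That is near the limit of what I can measure, and I left it rather than nudge it.
- **Bystanders:** they look unmoved in the top view. At the end the arm partly covers the tape roll; nothing came near it.
- **Disagreements:** the force readings while drawing scattered by up to about 1 N. The top and wrist cameras put the trip plate about 4 mm apart, so I pressed midway between them.

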